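Open the bifold cover, pack the conservator's kit case, close it

TASK

Push the case's bifold dust cover fully open, until its two panels stand folded flat against each other, then pack every jar, tin, block and box from the blue mat side by side into the case, each standing upright on the case floor, lid up. With everything packed, unfold the cover again until it is fully closed over the case; leave the carved wooden head on the mat and the other things on the bench where they are.

Things in the scene. Friction and masses are not known exactly. Their poses are not given: they have to be found in the camera images.
- case: Open-topped plywood case, fixed. Origin: at bench level under the centre of its storage space, which is 124 mm along x and 250 mm along y, floor 6 mm above the bench. Side walls (+-x) 8 mm thick, 78 mm high; end wall at +y 8 mm thick, 55 mm high; at -y an 70 mm high wall and deck reaching out to y = -183 mm. Over it lies the bifold cover.
- cover_hinge (a point): Middle of the hinge of the rear panel on the case: at y = -175 mm, z = 84 mm in the case's frame. The cover is two aluminium panels, each 157 mm long, 134 mm wide, 8 mm thick: the rear one hinged here, the front one hinged to it at the ridge. The front panel's free edge runs in side tracks at this same height, so the two always form a symmetric roof.
- cover (a joint): Bifold cover, rad: 0 = closed (panels slope up 0.2 to the ridge), 1.37 = fully folded, both upright over the hinge, flat together. Each slope is this + 0.2. Friction holds it where it is left. To fold, push the free edge to the case's -y (4 to 8 N), then the front panel's face higher up. To close, push the rear panel's outer face to +y near its top, then press the ridge down.
- cover_edge (a point): Middle of the cover's free edge (end of the front panel), on the panel's underside; a black 14 x 14 mm bar stands along it on the panel's upper side. Closed, it lies at y = +133 mm, z = 84 mm in the case's frame. It moves to -y as the cover folds.
- cover_ridge (a point): Middle of the ridge hinge between the two panels, on their undersides; the upper faces lie 8 mm further out. Closed it is 115 mm above the bench, folded 241 mm.
- mat: Blue cutting mat, 210 x 330 x 3 mm, fixed to the bench; all things to pack start on it. Origin: under its centre.
- jar_a: White squat plastic jar with yellow screw lid, a plain upright cylinder to grip: 58 mm diameter, 64 mm tall. Origin: centre of its underside, z up. 0.2 to 0.6 kg, bottom-heavy. May be absent.
- jar_b: A second jar exactly like jar_a: 58 mm diameter, 64 mm tall. Origin: centre of its underside, z up. 0.2 to 0.6 kg, bottom-heavy. May be absent.
- wax_tin: Bare metal wax tin, upright cylinder, 52 mm diameter, 62 mm tall. Origin: centre of its underside, z up. 0.2 to 0.6 kg, bottom-heavy. May be absent.
- weight: Cork block on a dark steel base (a press weight), 58 mm along its x, 48 mm along its y, 62 mm tall. Origin: centre of its underside, z up. 0.2 to 0.6 kg, bottom-heavy. May be absent.
- pigment_box: Upright grey box with dark slip lid, 50 mm along its x, 54 mm along its y, 60 mm tall. Origin: centre of its underside, z up. 0.2 to 0.6 kg, bottom-heavy. May be absent.
- carved_head: Small carved dark wooden head with a hat, on a round foot, 70 mm wide, 90 mm tall, standing among the things on the mat. Not to be packed. Origin: centre of its underside.
- brush_pot: Pot with brushes, 74 mm across, 215 mm tall overall, beyond the case and mat. Origin: centre of its underside. Leave it alone.
- spray_can: Tall can, 64 mm diameter, 170 mm tall, beyond the mat. Origin: centre of its underside. Leave it alone.
- beaker: Clear plastic beaker, 84 mm across, 80 mm tall, beyond the case. Origin: centre of its underside. Leave it alone.
- palette_knife: Spatula 200 mm long lying on the bench just beyond the case. Origin: under its middle. Leave it alone.
There are look-alikes about, which are no part of the job. What is shaped like the wax_tin but green or orange is not meant. What is shaped like the pigment_box but purple is not meant.

How it is judged:
By the outcome, as a careful person would: the job done as asked, in the order asked, and still so for the second after the job is handed in, with the robot touching nothing.
Of jar_a, jar_b, wax_tin, weight, pigment_box only 3 to 4 are there at a start; the rules pass over those that are not, and their reading is None.
At some moment in a run one of jar_a, jar_b, wax_tin, weight, pigment_box may be knocked a few centimetres aside while the robot is not near it.
It also fails if it takes over 210 s, if anything falls off the work surface, if the arm or the gripper's body presses on something with over 40 N, if the wrist force passes 120 N, or if a joint passes its speed limit or range.

ROBOT

A 7-joint arm with a two-finger parallel gripper is mounted at the origin on the work surface. World frame = base frame: x ahead of the robot, y to its left, z up, the work surface at z = 0. Lengths are in m, angles in rad, forces in N, time in s.
With the tool pointing down it reaches from about 0.425 to 0.875 m from the base axis. Payload 8.4 kg.
Tool frame: the origin (TCP) lies midway between the tips of the shut fingers; the grasp point (between the pads) lies 19 mm behind it (arm.grasp_offset is the distance from the TCP to the grasp point, in m); z points along the fingers, y is the line along which they close (so a half turn about z gives the same grasp; the last joint's range is limited). The gripper opens to 87 mm and grips with 3 to 60 N. Pads are 19 mm wide; open, the fingers measure 117 mm over their backs; the gripper's body (75 mm by 190 mm) begins 51 mm behind the grasp point.
Start: joints at [1.044, 0.333, 0.04, 1.465, -0.013, 1.343, -0.059], TCP at [0.27, -0.591, 0.223] pointing down, gripper open.
Joint ranges: [-2.58, 2.58], [-0.38, 2.09], [-1.3, 1.39], [0.25, 2.4], [-1.5, 4.64], [0.08, 2.09], [-2.65, 2.65]. Speed limits (rad/s): [2.22, 2.22, 2.79, 2.79, 3.14, 3.14, 3.14].

INTERFACE

Orientations are given as a unit quaternion [x, y, z, w].
In Python, from plant import arm gives the robot as it stands. The module is installed in compiled form; this text tells all that it offers.
- The arm moves only by the tool servo_tool, never from a script. Its argument "commands" is one flat list of numbers, 7 for each row, row after row: the shift along the world's x, y, z as a fraction of full scale, then the turn, a rotation vector about the world's x, y, z as a fraction of full scale, then the opening, from -1 (shut) to 1 (fully open), so that 0 is half open. In form: [dx, dy, dz, rx, ry, rz, gripper, dx, dy, dz, rx, ry, rz, gripper, ...]. A call has 1 to 8 rows; each row is the pose to reach, as a shift and turn from the pose commanded when the call began; what a row does not reach only later rows make up. Full scale, the value 1, is 400 mm for a shift and pi/2 rad for a turn. A row lasts 1/8 s, in which the tool goes at most 62.5 mm and 10.7 degrees, less where a joint would pass 70% of its speed; a pose out of reach is approached as far as the arm can. A call with a number of a shift or a turn outside -1 to 1 is refused whole. A call with a gripper value outside its range is refused whole. The fingers move at their own pace and stop on an object; "newtons" is the grip in N (left out, the last holds). Time passes only in rows, so rows that repeat a pose let the fingers close. It gives the time, the measured TCP pose, the force, the opening and the grip force at its end, in the units of the state.
- arm.observe(): the state, without advancing time (a new reading comes with each control period).
- arm.snapshot(name): name is "scene" or "top" or "wrist"; returns the picture (384x512x3 uint8, red, green, blue); there is no depth.
- arm.calibration(name): a dict with "fx", "fy", "cx", "cy" (pixels), "R" (3x3) and "t" (3): a world point X has camera coordinates R X + t. Camera axes: x right, y down, z forward; pixel columns grow to the right and rows downward; lengths in m; the calibration is good to about 2 mm. A picture is of the moment at which its call begins: read the wrist's pose just before it. calibration takes no time and is no camera call; for the wrist camera it gives the pose at the moment of the call.
- arm.hand_in(): hands the job in; it is judged then, once.
The state is a dict: "time_s": time; "joint_pos": joint angles; "dq": joint speeds; "joint_torque": joint torques, N m; "tool_pos": TCP position; "orientation": TCP orientation; "contact_force": force on the tool from outside, world axes, zero at the start; "moment": the same for the moment, N m; "opening": opening from 0.0 (shut) to 1.0 (fully open); "grip_force": force on a finger pad.
Only numpy, scipy, OpenCV 4.12 (cv2) and the standard library are available. Lean on these libraries where they do the work, as an engineer would, in place of code of your own. Each camera call takes 0.05 s, during which the arm holds its last target. There are 200 camera calls.

## Working session

There is one attempt and no reset: what is moved stays moved. The work goes in short steps, Python scripts to look and compute and a tool call to move; the robot and the scene stay as the last step left them, time stands still between calls to the robot, and variables do not carry over. Pictures are saved under pics/ and viewed, at most 14 in all, crops included, and the job is handed in when it is done.

Besides the shell and the picture viewer there is one more tool, called after "Emit:" in YAML: its name, and indented under it one key for each argument. servo_tool: Moves the arm, as the interface text tells. Its arguments: {"type":"object","properties":{"commands":{"type":"array","items":{"type":"number"}},"newtons":{"type":"number"}},"required":["commands"]}

```bash
mkdir -p pics; cat > h.py <<'E'
import numpy as np, cv2
from plant import arm
def snap(n,f):
    im=arm.snapshot(n); cv2.imwrite('pics/'+f,im[:,:,::-1]); return im
def ray(c,u,v,z):
    R=np.array(c['R']);t=np.array(c['t']);o=-R.T@t
    d=R.T@np.array([(u-c['cx'])/c['fx'],(v-c['cy'])/c['fy'],1]);return o+d*(z-o[2])/d[2]
def proj(c,X):
    p=np.array(c['R'])@np.array(X)+np.array(c['t']);return np.array([c['fx']*p[0]/p[2]+c['cx'],c['fy']*p[1]/p[2]+c['cy']])
E
python3 - <<'E'
from h import *
s=arm.observe();print({k:np.round(v,3) for k,v in s.items()})
a=snap('top','t0.png');b=snap('scene','s0.png')
for n in('top','scene'):
    c=arm.calibration(n);print(n,np.round(-np.array(c['R']).T@np.array(c['t']),3),c['fx'],np.round(c['R'],2).tolist())
E
```

```text
{'time_s': np.float64(0.0), 'joint_pos': array([ 1.044,  0.334,  0.04 ,  1.466, -0.013,  1.343, -0.058]), 'dq': array([-0.001,  0.001, -0.001, -0.001, -0.001,  0.001,  0.001]), 'joint_torque': array([-1.0000e-03, -6.5637e+01,  1.3350e+00, -4.0382e+01, -6.0000e-02,
        4.5000e-02,  0.0000e+00]), 'tool_pos': array([ 0.269, -0.591,  0.222]), 'orientation': array([ 0.977,  0.212, -0.   , -0.001]), 'contact_force': array([-0.569, -0.223,  0.292]), 'moment': array([ 0.058, -0.045, -0.033]), 'grip_force': np.float64(0.0), 'opening': np.float64(0.998)}
top [0.412 0.021 1.177] 442.7825524435691 [[-0.02, -1.0, -0.03], [-0.98, 0.03, -0.19], [0.19, 0.03, -0.98]]
scene [1.42  0.528 1.122] 463.50362576322567 [[-0.53, 0.85, 0.0], [0.61, 0.38, -0.69], [-0.59, -0.36, -0.72]]
```

View pics/t0.png

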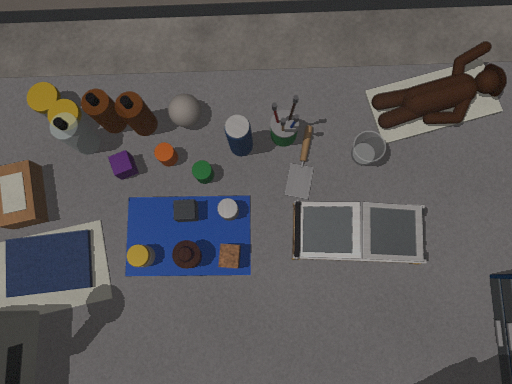

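View pics/s0.png

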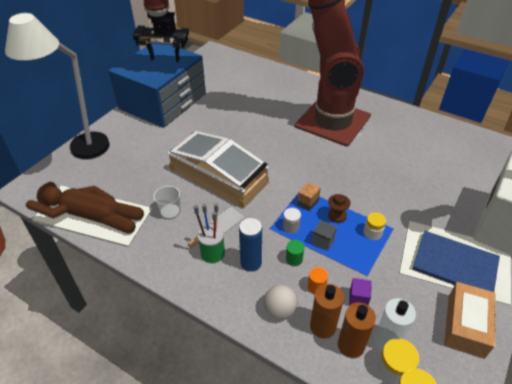

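```bash
python3 - <<'E'
from h import *
im=cv2.imread('pics/t0.png')
a=cv2.resize(im[185:285,120:280],None,fx=4.5,fy=4.5,interpolation=cv2.INTER_CUBIC)
b=cv2.resize(im[185:285,285:435],None,fx=4.5,fy=4.5,interpolation=cv2.INTER_CUBIC)
o=np.zeros((900,720,3),np.uint8);o[:450,:]=a;o[450:,:675]=b
o=cv2.resize(o,(480,600),interpolation=cv2.INTER_AREA);cv2.imwrite('pics/c0.png',cv2.convertScaleAbs(o,alpha=1.3))
c=arm.calibration('top')
def P(u,v,z):return np.round(ray(c,u,v,z),3)
for n,u,v,z in[('jar',140,255,.067),('tin',228,208,.065),('wt',229,256,.065),('box',184,210,.063),('head',186,254,.06),
 ('barmid',296,230,.104),('edge TL',297,203,.1),('BL',295,258,.1),('TR',423,206,.084),('BR',424,262,.084),('mat',127,197,.003),('mat',251,196,.003),('mat',251,274,.003),('mat',127,275,.003)]:print(n,P(u,v,z))
E
```

```text
jar [0.452 0.342 0.067]
tin [0.566 0.121 0.065]
wt [0.446 0.12  0.065]
box [0.564 0.234 0.063]
head [0.453 0.228 0.06 ]
barmid [ 0.503 -0.046  0.104]
edge TL [ 0.569 -0.051  0.1  ]
BL [ 0.437 -0.042  0.1  ]
TR [ 0.557 -0.361  0.084]
BR [ 0.421 -0.351  0.084]
mat [0.611 0.401 0.003]
mat [0.605 0.065 0.003]
mat [0.4   0.068 0.003]
mat [0.404 0.394 0.003]
```

View pics/c0.png

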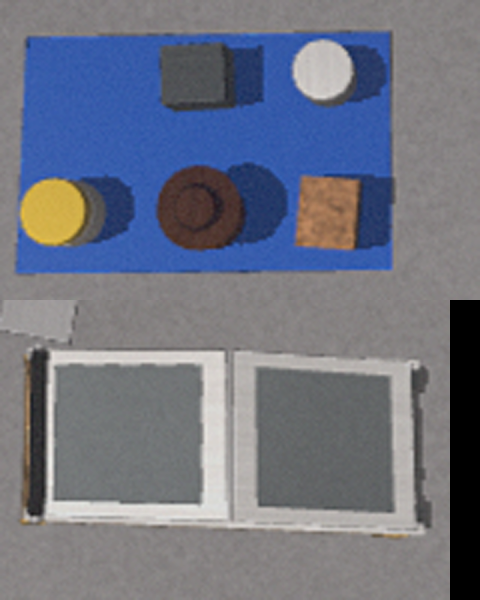

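Emit:
servo_tool:
  commands: [0.4,1,0.2,0,0,0.444,-1,0.4,1,0.2,0,0,0.444,-1,0.4,1,0.2,0,0,0.444,-1,0.4,1,0.2,0,0,0.444,-1,0.4,1,0.2,0,0,0.444,-1,0.4,1,0.2,0,0,0.444,-1,0.4,1,0.2,0,0,0.444,-1,0.4,1,0.2,0,0,0.444,-1]

```text
time_s: 1.1
tool_pos: [0.4316, -0.1866, 0.3036]
orientation: [0.844, 0.537, 0.001, 0.001]
contact_force: [-0.0, -0.4, -0.4]
opening: 0.171
grip_force: 0.0
```

Emit:
servo_tool:
  commands: [0.185,0.525,0,0,0,0.25,-1,0.185,0.525,0,0,0,0.25,-1,0.185,0.525,0,0,0,0.25,-1,0.185,0.525,0,0,0,0.25,-1,0.185,0.525,0,0,0,0.25,-1,0.185,0.525,0,0,0,0.25,-1,0.185,0.525,0,0,0,0.25,-1]

```text
time_s: 1.98
tool_pos: [0.5035, 0.0168, 0.3024]
orientation: [0.726, 0.687, -0.0, 0.0]
contact_force: [1.0, 0.5, -0.3]
opening: 0.002
grip_force: 0.0
```

```bash
python3 - <<'E'
from h import *
c=arm.calibration('wrist');snap('wrist','w1.png')
o=arm.observe();print(o['tool_pos'],o['orientation'],o['joint_pos'],o['time_s'],o['contact_force'])
print('cam',-np.array(c['R']).T@np.array(c['t']),np.round(c['R'],2).tolist(),c['fx'])
E
```

```text
[0.50347541 0.01701357 0.30244315] [ 7.26405345e-01  6.87266489e-01 -2.14090982e-04  4.80528198e-05] [ 0.46242918  0.0355081  -0.59436188  1.6591743   0.02035005  1.45331062
 -0.18938946] 2.025 [ 0.68488465 -0.41007751  0.32574681]
cam [0.50927108 0.09808907 0.46497353] [[1.0, -0.06, 0.0], [-0.05, -0.95, 0.3], [-0.02, -0.3, -0.95]] 305.1332176407745
```

View pics/w1.png

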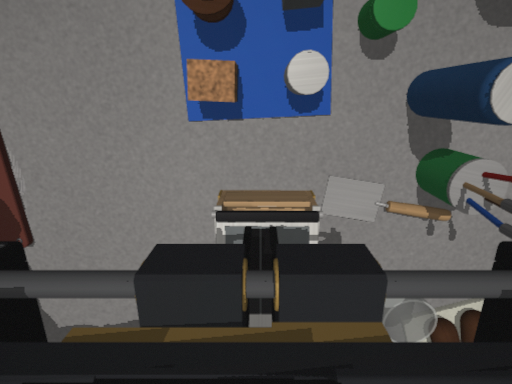

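```bash
python3 - <<'E'
from h import *
c=arm.calibration('wrist')
for n,u,v,z in[('bar bot edge front L',216,212,.104),('R',320,212,.104),('wall top outer L',219,191,.055),('R',314,191,.055),('cork',211,80,.065),('tin',308,72,.065)]:print(n,np.round(ray(c,u,v,z),4))
E
```

```text
bar bot edge front L [ 0.4459 -0.0368  0.104 ]
R [ 0.5772 -0.0442  0.104 ]
wall top outer L [ 0.4447 -0.0239  0.055 ]
R [ 0.578  -0.0314  0.055 ]
cork [0.4501 0.1221 0.065 ]
tin [0.5696 0.1246 0.065 ]
```

Emit:
servo_tool:
  commands: [0.02,0,-0.525,0,0,0,-1,0.02,0,-0.525,0,0,0,-1,0.02,0,-0.525,0,0,0,-1,0.02,0,-0.525,0,0,0,-1,0.02,0,-0.525,0,0,0,-1]

```text
time_s: 2.65
tool_pos: [0.5103, 0.0177, 0.091]
orientation: [0.726, 0.688, -0.001, -0.001]
contact_force: [-0.4, 0.6, 1.1]
opening: 0.005
grip_force: 0.0
```

Emit:
servo_tool:
  commands: [-0.005,-0.08,0,0,0,0,-1,-0.01,-0.125,0,0,0,0,-1,-0.012,-0.16,0,0,0,0,-1,-0.015,-0.195,0,0,0,0,-1,-0.018,-0.23,0,0,0,0,-1,-0.02,-0.265,0,0,0,0,-1,-0.022,-0.3,0,0,0,0,-1]

```text
time_s: 3.52
tool_pos: [0.5026, -0.1024, 0.0925]
orientation: [0.726, 0.688, -0.0, -0.0]
contact_force: [0.3, 1.8, -1.1]
opening: 0.009
grip_force: 0.6
```

Emit:
servo_tool:
  commands: [-0.003,-0.06,0,0,0,0,-1,-0.006,-0.12,0,0,0,0,-1,-0.01,-0.18,0,0,0,0,-1,-0.014,-0.24,0,0,0,0,-1,-0.017,-0.3,0,0,0,0,-1,-0.02,-0.36,0,0,0,0,-1,-0.023,-0.41,0,0,0,0,-1,-0.023,-0.41,0,0,0,0,-1]

```text
time_s: 4.53
tool_pos: [0.4929, -0.2673, 0.0923]
orientation: [0.727, 0.687, -0.0, -0.0]
contact_force: [1.0, 0.8, 0.1]
opening: 0.009
grip_force: 0.0
```

```bash
python3 - <<'E'
from h import *
a=snap('top','t2.png');b=snap('scene','s2.png')
o=np.hstack([cv2.resize(a[170:300,230:450],(400,236)),cv2.resize(b[80:230,130:360],(400,261))[:236]])
cv2.imwrite('pics/c2.png',o[:,:,::-1])
E
```

```text
(no output)
```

View pics/c2.png

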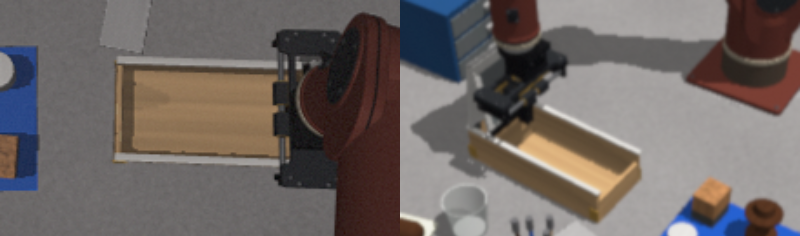

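Emit:
servo_tool:
  commands: [0.005,0.09,0,0,0,0,-1,0.005,0.09,0.1,0,0,0,-1,0.005,0.09,0.2,0,0,0,-1,0.005,0.09,0.3,0,0,0,-1,0.005,0.09,0.3,0,0,0,-1,0,0,0.3,0,0,0,-1,-0.004,-0.06,0.3,0,0,0,-1,-0.004,-0.08,0.3,0,0,0,-1]

```text
time_s: 5.62
tool_pos: [0.4913, -0.2985, 0.2116]
orientation: [0.726, 0.687, -0.0, -0.001]
contact_force: [0.2, -0.1, 0.4]
opening: 0.009
grip_force: 0.0
```

Emit:
servo_tool:
  commands: [-0.001,-0.02,0,0,0,0,-1,-0.002,-0.04,0,0,0,0,-1,-0.003,-0.06,0,0,0,0,-1,-0.003,-0.06,0,0,0,0,-1]

```text
time_s: 6.12
tool_pos: [0.4908, -0.322, 0.2125]
orientation: [0.726, 0.688, -0.0, 0.0]
contact_force: [-0.6, 0.1, 0.5]
opening: 0.004
grip_force: 0.0
```

Emit:
servo_tool:
  commands: [0,-0.012,0,0,0,0,-1,-0.001,-0.024,0,0,0,0,-1,-0.001,-0.024,0,0,0,0,-1]

```text
time_s: 6.5
tool_pos: [0.4907, -0.3305, 0.2125]
orientation: [0.725, 0.688, 0.0, -0.0]
contact_force: [0.5, 3.2, 1.1]
opening: 0.004
grip_force: 1.7
```

Emit:
servo_tool:
  commands: [0,-0.008,0,0,0,0,-1,0,-0.012,0,0,0,0,-1,0,-0.012,0,0,0,0,-1]

```text
time_s: 6.88
tool_pos: [0.4908, -0.3311, 0.2125]
orientation: [0.724, 0.69, 0.001, -0.003]
contact_force: [-4.7, 17.1, 6.0]
opening: 0.005
grip_force: 8.6
```

```bash
python3 - <<'E'
from h import *
a=snap('top','t3.png');b=snap('scene','s3.png')
o=np.hstack([cv2.resize(a[170:300,230:450],(400,236)),cv2.resize(b[60:190,110:330],(400,236))])
cv2.imwrite('pics/c3.png',o[:,:,::-1])
E
```

```text
(no output)
```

View pics/c3.png

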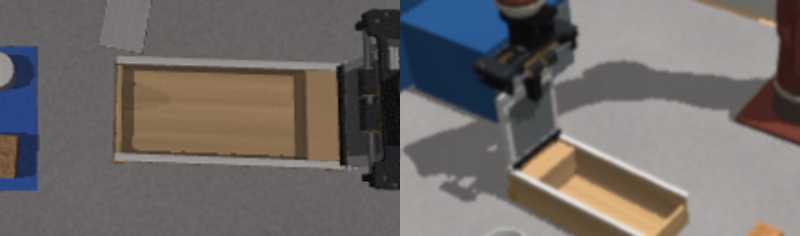

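Emit:
servo_tool:
  commands: [0.01,0.1,0,0,0,0,-1,0.01,0.2,0.1,0,0,0,-1,0.01,0.2,0.25,0,0,0,-1,0.01,0.2,0.35,0,0,0,1,0.01,0.2,0.35,0,0,0,1,0.01,0.2,0.35,0,0,0,1]

```text
time_s: 7.72
tool_pos: [0.4942, -0.2562, 0.3518]
orientation: [0.726, 0.688, -0.0, -0.0]
contact_force: [-0.4, 0.2, -0.8]
opening: 0.262
grip_force: 0.0
```

```bash
python3 - <<'E'
from h import *
c=arm.calibration('wrist');a=snap('wrist','w4.png');b=snap('top','t4.png')
import json;json.dump({k:np.array(v).tolist() for k,v in c.items()},open('c4.json','w'))
o=arm.observe();print(o['tool_pos'],o['contact_force'])
cv2.imwrite('pics/c4.png',cv2.resize(a,(800,600))[:,:,::-1])
E
```

```text
[ 0.49389932 -0.25591669  0.35106373] [-0.17138945 -0.16747017  0.72290923]
```

View pics/c4.png

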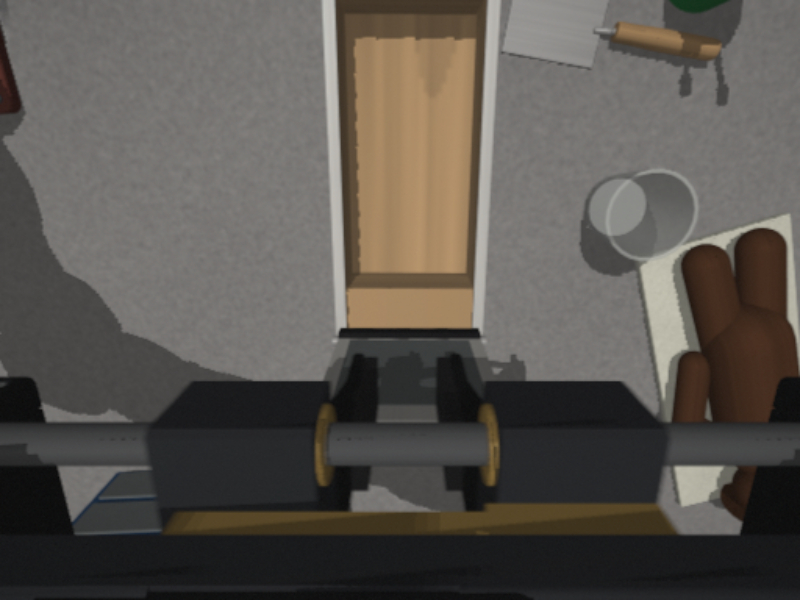

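```bash
python3 - <<'E'
from h import *
import json;c=json.load(open('c4.json'))
for n,u,v,z in[('deckL',346,288,.07),('deckR',473,288,.07),('floor+yL',344,12,.006),('floor+yR',481,12,.006),('floor-yL?',358,273,.006),('trackout L top',323,0,.085),('trackoutR top',500,0,.085),('trackoutL bot',334,330,.085),('R',482,330,.085)]:print(n,np.round(ray(c,u*.64,v*.64,z),4))
# top: end wall
im=cv2.imread('pics/t4.png');ct=arm.calibration('top')
o=cv2.resize(im[190:275,285:430],(0,0),fx=5,fy=5,interpolation=cv2.INTER_CUBIC);cv2.imwrite('pics/c5.png',o)
E
```

```text
deckL [ 0.4346 -0.297   0.07  ]
deckR [ 0.5574 -0.3037  0.07  ]
floor+yL [ 0.448  -0.0459  0.006 ]
floor+yR [ 0.5766 -0.0529  0.006 ]
floor-yL? [ 0.4399 -0.2983  0.006 ]
trackout L top [ 0.4403 -0.0567  0.085 ]
trackoutR top [ 0.5797 -0.0643  0.085 ]
trackoutL bot [ 0.4214 -0.3341  0.085 ]
R [ 0.5636 -0.3418  0.085 ]
```

View pics/c5.png

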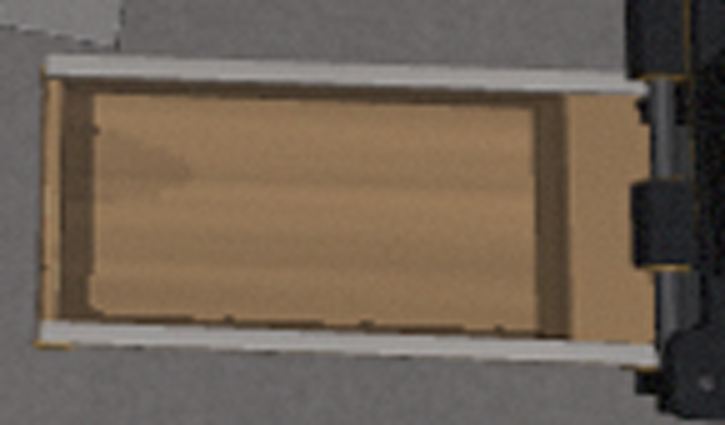

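```bash
cat >> h.py <<'E'
HT={'jar':.067,'tin':.065,'weight':.065,'box':.063}
def find(im,c):
    "im RGB; top-face centroids of the four things on the mat"
    hsv=cv2.cvtColor(im,cv2.COLOR_RGB2HSV);H,S,V=[hsv[...,i].astype(int) for i in range(3)]
    mat=((H>105)&(H<125)&(S>150)).astype(np.uint8)
    cs=max(cv2.findContours(mat,0,2)[0],key=cv2.contourArea)
    roi=np.zeros_like(mat);cv2.fillConvexPoly(roi,cv2.convexHull(cs),1);roi=cv2.dilate(roi,np.ones((5,5)))>0
    M={'jar':(H>18)&(H<32)&(S>130)&(V>120),'tin':(S<45)&(V>145),'weight':(H<18)&(S>90)&(V>95),'box':(S<60)&(V>35)&(V<115)}
    out={}
    for k,m in M.items():
        m=cv2.morphologyEx((m&roi).astype(np.uint8),cv2.MORPH_OPEN,np.ones((3,3)))
        q=[x for x in cv2.findContours(m,0,2)[0]]
        if not q:continue
        q=max(q,key=cv2.contourArea);r=cv2.minAreaRect(q)
        b=cv2.boxPoints(r);B=np.array([ray(c,*p,HT[k])[:2] for p in b])
        e=[B[1]-B[0],B[2]-B[1]]
        out[k]=(np.round(B.mean(0),4),np.round([np.linalg.norm(x) for x in e],3),np.round(np.degrees([np.arctan2(x[1],x[0]) for x in e])),cv2.contourArea(q))
    return out
E
python3 - <<'E'
from h import *
for f,n in(('t4.png','top'),('t0.png','top')):
    for k,v in find(cv2.imread('pics/'+f)[:,:,::-1].copy(),arm.calibration(n)).items():print(k,v)
E
```

```text
jar (array([0.4527, 0.35  ]), array([0.052, 0.051]), array([ -45., -134.]), 332.0)
tin (array([0.566 , 0.1251]), array([0.043, 0.046]), array([-91., 179.]), 250.0)
weight (array([0.4473, 0.1203]), array([0.056, 0.046]), array([ -5., -96.]), 386.5)
box (array([0.5624, 0.2313]), array([0.057, 0.054]), array([ -91., -180.]), 428.5)
jar (array([0.4527, 0.35  ]), array([0.052, 0.051]), array([ -45., -134.]), 331.0)
tin (array([0.5647, 0.1251]), array([0.043, 0.043]), array([-91., 179.]), 243.0)
weight (array([0.4473, 0.1203]), array([0.056, 0.046]), array([ -5., -96.]), 386.5)
box (array([0.5624, 0.23  ]), array([0.059, 0.054]), array([ -91., -180.]), 440.5)
```

Emit:
servo_tool:
  commands: [-0.11,0.945,-0.2,0,0,0,1,-0.11,0.945,-0.2,0,0,0,1,-0.11,0.945,-0.2,0,0,0,1,-0.11,0.945,-0.2,0,0,0,1,-0.11,0.945,-0.2,0,0,0,1,-0.11,0.945,-0.2,0,0,0,1,-0.11,0.945,-0.2,0,0,0,1,-0.11,0.945,-0.2,0,0,0,1]

```text
time_s: 8.82
tool_pos: [0.45, 0.1222, 0.2718]
orientation: [0.725, 0.689, -0.001, -0.0]
contact_force: [1.5, -0.2, 0.8]
opening: 1.0
grip_force: 0.0
```

Emit:
servo_tool:
  commands: [-0.003,-0.003,-0.3,0,0,0,1,-0.003,-0.003,-0.5,0,0,0,1,-0.003,-0.003,-0.61,0,0,0,1,-0.003,-0.003,-0.61,0,0,0,1,-0.003,-0.003,-0.61,0,0,0,1,-0.003,-0.003,-0.61,0,0,0,-1,-0.003,-0.003,-0.61,0,0,0,-1,-0.003,-0.003,-0.61,0,0,0,-1]
  newtons: 25

```text
time_s: 9.82
tool_pos: [0.4506, 0.1209, 0.0302]
orientation: [0.726, 0.688, 0.001, 0.001]
contact_force: [-0.2, -0.2, 0.1]
opening: 0.742
grip_force: 0.0
```

Emit:
servo_tool:
  commands: [0,0,0,0,0,0,-1,0,0,0,0,0,0,-1,0,0,0.1,0,0,0,-1,0,0,0.3,0,0,0,-1,0,0,0.45,0,0,0,-1,0,0,0.45,0,0,0,-1]

```text
time_s: 10.58
tool_pos: [0.4507, 0.1216, 0.2122]
orientation: [0.725, 0.688, 0.002, 0.002]
contact_force: [-0.5, -0.6, -5.5]
opening: 0.662
grip_force: 24.9
```

Emit:
servo_tool:
  commands: [0.119,-0.966,0,0,0,-0.005,-1,0.119,-0.966,0,0,0,-0.005,-1,0.119,-0.966,0,0,0,-0.005,-1,0.119,-0.966,0,0,0,-0.005,-1,0.119,-0.966,0,0,0,-0.005,-1,0.119,-0.966,0,0,0,-0.005,-1,0.119,-0.966,0,0,0,-0.005,-1,0.119,-0.966,0,0,0,-0.005,-1]

```text
time_s: 11.58
tool_pos: [0.4959, -0.2656, 0.2067]
orientation: [0.729, 0.685, -0.0, -0.002]
contact_force: [0.2, 0.6, -5.2]
opening: 0.665
grip_force: 25.0
```

Emit:
servo_tool:
  commands: [0,0,-0.15,0,0,0,-1,0,0,-0.25,0,0,0,-1,0,0,-0.35,0,0,0,-1,0,0,-0.42,0,0,0,-1,0,0,-0.42,0,0,0,-1]

```text
time_s: 12.2
tool_pos: [0.4952, -0.2622, 0.0384]
orientation: [0.727, 0.686, -0.0, -0.003]
contact_force: [-0.1, 0.1, -4.7]
opening: 0.665
grip_force: 25.0
```

Emit:
servo_tool:
  commands: [0.003,0,-0.012,0,0,0,-1,0.003,0,-0.022,0,0,0,-1,0.003,0,-0.022,0,0,0,-1]

```text
time_s: 12.58
tool_pos: [0.4992, -0.2652, 0.033]
orientation: [0.728, 0.685, 0.001, 0.001]
contact_force: [0.5, 2.9, 0.9]
opening: 0.666
grip_force: 25.0
```

Emit:
servo_tool:
  commands: [0,0,0,0,0,0,0.7,0,0,0,0,0,0,0.7,0,0,0,0,0,0,0.7,0,0,0.15,0,0,0,0.7,0,0,0.3,0,0,0,0.7,0,0,0.5,0,0,0,0.7,0,0,0.5,0,0,0,0.7]

```text
time_s: 13.45
tool_pos: [0.4997, -0.2661, 0.2364]
orientation: [0.728, 0.685, 0.001, 0.003]
contact_force: [0.8, 0.9, -0.7]
opening: 0.848
grip_force: 0.0
```

```bash
python3 - <<'E'
from h import *
o=arm.observe();print(o['tool_pos'],o['contact_force'],o['opening'],o['time_s'])
a=snap('top','t6.png')
for k,v in find(a,arm.calibration('top')).items():print(k,v)
c=arm.calibration('wrist');w=snap('wrist','w6.png')
cv2.imwrite('pics/c6.png',np.hstack([a[180:290,110:440],np.zeros((110,3,3),np.uint8),cv2.resize(w[:260],(217,110))])[:,:,::-1])
E
```

```text
[ 0.49974417 -0.26606343  0.23643807] [ 0.83871732  0.87551832 -0.6938912 ] 0.8484921443561223 13.45
jar (array([0.4515, 0.35  ]), array([0.051, 0.052]), array([ -91., -178.]), 333.5)
tin (array([0.566 , 0.1238]), array([0.046, 0.046]), array([-91., 179.]), 259.0)
box (array([0.5624, 0.23  ]), array([0.059, 0.054]), array([ -91., -180.]), 441.5)
```

View pics/c6.png

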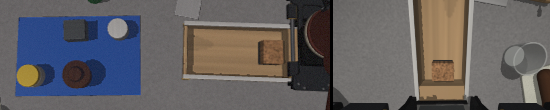

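Emit:
servo_tool:
  commands: [0.17,0.975,0,0,0,0,1,0.17,0.975,0,0,0,0,1,0.17,0.975,0,0,0,0,1,0.17,0.975,0,0,0,0,1,0.17,0.975,0,0,0,0,1,0.17,0.975,0,0,0,0,1,0.17,0.975,0,0,0,0,1,0.17,0.975,0,0,0,0,1]

```text
time_s: 14.55
tool_pos: [0.5649, 0.1266, 0.2294]
orientation: [0.727, 0.687, -0.001, -0.002]
contact_force: [-0.1, -0.4, -0.4]
opening: 1.0
grip_force: 0.0
```

Emit:
servo_tool:
  commands: [0,0,-0.25,0,0,0,1,0,0,-0.4,0,0,0,1,0,0,-0.52,0,0,0,1,0,0,-0.52,0,0,0,1,0,0,-0.52,0,0,0,-1,0,0,-0.52,0,0,0,-1,0,0,-0.52,0,0,0,-1,0,0,-0.52,0,0,0,-1]

```text
time_s: 15.55
tool_pos: [0.5669, 0.1247, 0.0251]
orientation: [0.728, 0.685, 0.001, 0.001]
contact_force: [0.6, -0.2, -0.2]
opening: 0.631
grip_force: 0.0
```

Emit:
servo_tool:
  commands: [0,0,0,0,0,0,-1,0,0,0,0,0,0,-1,0,0,0.1,0,0,0,-1,0,0,0.3,0,0,0,-1,0,0,0.45,0,0,0,-1,0,0,0.45,0,0,0,-1]

```text
time_s: 16.3
tool_pos: [0.5675, 0.1255, 0.208]
orientation: [0.728, 0.685, 0.002, 0.002]
contact_force: [0.3, 0.8, -3.2]
opening: 0.592
grip_force: 25.0
```

Emit:
servo_tool:
  commands: [-0.163,-0.836,0,0,0,0,-1,-0.163,-0.836,0,0,0,0,-1,-0.163,-0.836,0,0,0,0,-1,-0.163,-0.836,0,0,0,0,-1,-0.163,-0.836,0,0,0,0,-1,-0.163,-0.836,0,0,0,0,-1,-0.163,-0.836,0,0,0,0,-1,-0.163,-0.836,0,0,0,0,-1]

```text
time_s: 17.3
tool_pos: [0.5006, -0.2086, 0.2028]
orientation: [0.728, 0.686, -0.0, -0.001]
contact_force: [0.2, 0.3, -3.8]
opening: 0.594
grip_force: 25.0
```

Emit:
servo_tool:
  commands: [0,0,-0.15,0,0,0,-1,0,0,-0.25,0,0,0,-1,0,0,-0.35,0,0,0,-1,0,0,-0.42,0,0,0,-1,0,0,-0.435,0,0,0,-1,0,0,-0.44,0,0,0,-1,0,0,-0.44,0,0,0,-1]

```text
time_s: 18.18
tool_pos: [0.5018, -0.2098, 0.0288]
orientation: [0.728, 0.686, 0.0, 0.001]
contact_force: [-0.4, 0.5, -2.4]
opening: 0.59
grip_force: 25.0
```

Emit:
servo_tool:
  commands: [0,0,-0.003,0,0,0,-1,0,0,-0.003,0,0,0,0.6,0,0,-0.003,0,0,0,0.6,0,0,-0.003,0,0,0,0.6,0,0,0.15,0,0,0,0.6,0,0,0.3,0,0,0,0.6,0,0,0.5,0,0,0,0.6,0,0,0.5,0,0,0,0.6]

```text
time_s: 19.18
tool_pos: [0.5026, -0.2102, 0.2322]
orientation: [0.728, 0.685, 0.001, 0.003]
contact_force: [-0.4, -0.1, -0.5]
opening: 0.8
grip_force: 0.0
```

```bash
python3 - <<'E'
from h import *
o=arm.observe();print(o['tool_pos'],o['contact_force'],o['opening'],o['time_s'])
a=snap('top','t7.png')
for k,v in find(a,arm.calibration('top')).items():print(k,v)
c=arm.calibration('wrist');w=snap('wrist','w7.png')
cv2.imwrite('pics/c7.png',np.hstack([cv2.resize(a[180:290,110:440],(660,220))])[:,:,::-1])
E
```

```text
[ 0.50259986 -0.2102093   0.23219634] [-0.35792836 -0.10306647 -0.52462585] 0.7995306311053672 19.175
jar (array([0.4515, 0.35  ]), array([0.051, 0.052]), array([ -91., -178.]), 336.5)
box (array([0.5624, 0.23  ]), array([0.059, 0.054]), array([ -91., -180.]), 446.0)
```

View pics/c7.png

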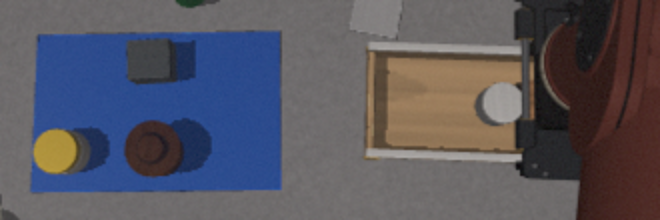

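Emit:
servo_tool:
  commands: [0.154,1,0,0,0,0.078,1,0.154,1,0,0,0,0.078,1,0.154,1,0,0,0,0.078,1,0.154,1,0,0,0,0.078,1,0.154,1,0,0,0,0.078,1,0.154,1,0,0,0,0.078,1,0.154,1,0,0,0,0.078,1,0.154,1,0,0,0,0.078,1]

```text
time_s: 20.27
tool_pos: [0.5608, 0.1932, 0.2252]
orientation: [0.683, 0.73, -0.001, -0.002]
contact_force: [-0.1, -0.9, -0.3]
opening: 1.003
grip_force: 0.0
```

Emit:
servo_tool:
  commands: [0,0.104,0,0,0,0,1,0,0.104,-0.15,0,0,0,1,0,0.104,-0.3,0,0,0,1,0,0.104,-0.43,0,0,0,1,0,0.104,-0.43,0,0,0,1]

```text
time_s: 20.9
tool_pos: [0.5592, 0.2286, 0.0509]
orientation: [0.685, 0.728, -0.004, -0.002]
contact_force: [0.4, -0.1, 0.9]
opening: 1.003
grip_force: 0.0
```

Emit:
servo_tool:
  commands: [0,0,0,0,0,0,1,0,0,0,0,0,0,1]

```text
time_s: 21.15
tool_pos: [0.5639, 0.2323, 0.0582]
orientation: [0.685, 0.728, 0.002, 0.001]
contact_force: [0.3, 0.1, -0.4]
opening: 1.002
grip_force: 0.0
```

Settled at z 0.058; go down to 0.034 and grip.

Emit:
servo_tool:
  commands: [0,0,-0.03,0,0,0,1,0,0,-0.06,0,0,0,1,0,0,-0.06,0,0,0,-1,0,0,-0.06,0,0,0,-1,0,0,-0.06,0,0,0,-1,0,0,-0.06,0,0,0,-1,0,0,-0.06,0,0,0,-1,0,0,-0.06,0,0,0,-1]

```text
time_s: 22.15
tool_pos: [0.5629, 0.2319, 0.0321]
orientation: [0.685, 0.729, 0.0, 0.0]
contact_force: [2.6, -0.6, 1.7]
opening: 0.575
grip_force: 24.9
```

Emit:
servo_tool:
  commands: [0,0,0.1,0,0,0,-1,0,0,0.3,0,0,0,-1,0,0,0.45,0,0,0,-1,0,0,0.45,0,0,0,-1,0,0,0.45,0,0,0,-1,0,0,0.45,0,0,0,-1]

```text
time_s: 22.9
tool_pos: [0.5614, 0.231, 0.2092]
orientation: [0.685, 0.729, -0.002, -0.001]
contact_force: [-0.6, -0.3, -3.4]
opening: 0.574
grip_force: 24.9
```

Emit:
servo_tool:
  commands: [-0.146,-0.954,0,0,0,-0.078,-1,-0.146,-0.954,0,0,0,-0.078,-1,-0.146,-0.954,0,0,0,-0.078,-1,-0.146,-0.954,0,0,0,-0.078,-1,-0.146,-0.954,0,0,0,-0.078,-1,-0.146,-0.954,0,0,0,-0.078,-1,-0.146,-0.954,0,0,0,-0.078,-1,-0.146,-0.954,0,0,0,-0.078,-1]

```text
time_s: 23.9
tool_pos: [0.5031, -0.1502, 0.2101]
orientation: [0.729, 0.685, -0.0, -0.001]
contact_force: [0.4, 0.7, -3.1]
opening: 0.573
grip_force: 25.0
```

Emit:
servo_tool:
  commands: [0,0,-0.1,0,0,0,-1,0,0,-0.25,0,0,0,-1,0,0,-0.35,0,0,0,-1,0,0,-0.42,0,0,0,-1,0,0,-0.435,0,0,0,-1,0,0,-0.442,0,0,0,-1,0,0,-0.442,0,0,0,-1]

```text
time_s: 24.78
tool_pos: [0.5049, -0.1494, 0.036]
orientation: [0.728, 0.686, 0.0, 0.001]
contact_force: [-0.4, 0.3, -3.1]
opening: 0.572
grip_force: 25.0
```

Emit:
servo_tool:
  commands: [0,0,-0.004,0,0,0,-1,0,0,-0.004,0,0,0,-1]

```text
time_s: 25.02
tool_pos: [0.5051, -0.1496, 0.035]
orientation: [0.728, 0.685, 0.0, 0.001]
contact_force: [-1.9, 2.8, 6.8]
opening: 0.569
grip_force: 25.0
```

Emit:
servo_tool:
  commands: [0,0,0,0,0,0,0.55,0,0,0,0,0,0,0.55,0,0,0,0,0,0,0.55,0,0,0.15,0,0,0,0.6,0,0,0.3,0,0,0,0.6,0,0,0.5,0,0,0,0.6,0,0,0.5,0,0,0,0.6]

```text
time_s: 25.9
tool_pos: [0.5058, -0.15, 0.2377]
orientation: [0.728, 0.685, 0.001, 0.003]
contact_force: [-0.4, -0.8, -0.9]
opening: 0.799
grip_force: 0.0
```

```bash
python3 - <<'E'
from h import *
o=arm.observe();print(o['tool_pos'],o['contact_force'],o['opening'],o['time_s'])
a=snap('top','t8.png')
for k,v in find(a,arm.calibration('top')).items():print(k,v)
E
```

```text
[ 0.50580996 -0.15004927  0.2376525 ] [-0.36117749 -0.79884934 -0.90936239] 0.7986191990810249 25.9
jar (array([0.4515, 0.35  ]), array([0.051, 0.052]), array([ -91., -178.]), 337.5)
box (array([0.4493, 0.3163]), array([0.045, 0.017]), array([ -2., -95.]), 68.0)
```

Emit:
servo_tool:
  commands: [-0.134,0.975,0.15,0,0,0,1,-0.134,0.975,0.15,0,0,0,1,-0.134,0.975,0.15,0,0,0,1,-0.134,0.975,0.15,0,0,0,1,-0.134,0.975,0.15,0,0,0,1,-0.134,0.975,0.15,0,0,0,1,-0.134,0.975,0.15,0,0,0,1,-0.134,0.975,0.15,0,0,0,1]

```text
time_s: 26.95
tool_pos: [0.4493, 0.242, 0.2922]
orientation: [0.727, 0.687, -0.001, -0.001]
contact_force: [0.5, 0.1, -0.3]
opening: 1.004
grip_force: 0.0
```

Emit:
servo_tool:
  commands: [0,0,0,0,0,0,1]

```text
time_s: 27.08
tool_pos: [0.4506, 0.2388, 0.2921]
orientation: [0.729, 0.685, -0.001, -0.0]
contact_force: [0.5, -0.4, -0.4]
opening: 1.004
grip_force: 0.0
```

```bash
python3 - <<'E'
from h import *
c=arm.calibration('wrist');w=snap('wrist','w9.png')
o=arm.observe();print(o['tool_pos'],o['orientation'],o['time_s'])
h=cv2.cvtColor(w,cv2.COLOR_RGB2HSV)
m=cv2.inRange(h,(18,130,70),(34,255,255));m=cv2.morphologyEx(m,cv2.MORPH_OPEN,np.ones((3,3)))
for q in cv2.findContours(m,0,2)[0]:
    if cv2.contourArea(q)>300:
        e=cv2.fitEllipse(q);print(np.round(e[0]),np.round(e[1]),ray(c,*e[0],.067))
        x,y,ww,hh=cv2.boundingRect(q);print('ext',ray(c,x,y+hh/2,.067)[0],ray(c,x+ww,y+hh/2,.067)[0],ray(c,x+ww/2,y,.067)[1],ray(c,x+ww/2,y+hh,.067)[1])
a=arm.snapshot('top');cv2.imwrite('pics/c9.png',np.hstack([w,cv2.resize(a[180:290,110:260],(288,211)).repeat(1,0) if 0 else cv2.copyMakeBorder(cv2.resize(a[180:290,280:430],(288,211)),0,173,0,0,0)])[:,:,::-1])
E
```

```text
[0.45074442 0.23853891 0.29235112] [ 7.28947492e-01  6.84569152e-01 -7.73606967e-04 -1.76267508e-04] 27.125
[374. 333.] [ 16. 254.] [ 0.61072299 -0.03969349  0.067     ]
ext 0.3974437112228957 0.8248543023643218 -0.021012087972482274 -0.05724489487795187
[423. 284.] [25. 50.] [0.67917364 0.04469318 0.067     ]
ext 0.6614093371242251 0.7009669274184012 0.08547732163329641 -0.00367132776268031
[257.  70.] [45. 49.] [0.45516555 0.35096494 0.067     ]
ext 0.4289126962717389 0.48207841756892433 0.3769132537119537 0.32296116911649714
```

View pics/c9.png

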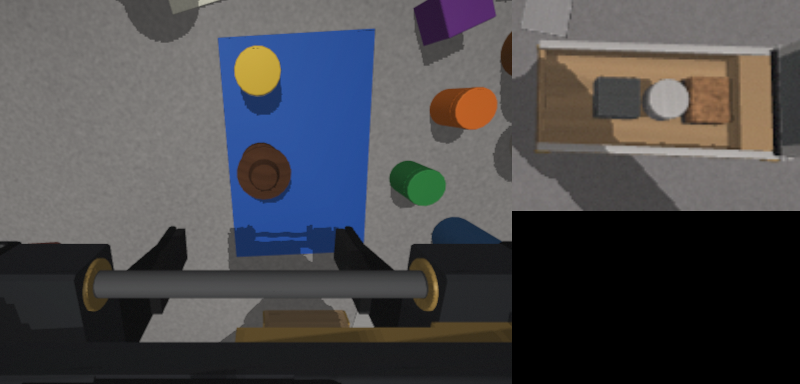

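Emit:
servo_tool:
  commands: [0.004,0.274,0,0,0,0,1,0.004,0.274,0,0,0,0,1,0.004,0.274,0,0,0,0,1,0.004,0.274,-0.15,0,0,0,1,0.004,0.274,-0.3,0,0,0,1,0.004,0.274,-0.45,0,0,0,1,0.004,0.274,-0.58,0,0,0,1,0.004,0.274,-0.58,0,0,0,1]

```text
time_s: 28.18
tool_pos: [0.4508, 0.3461, 0.058]
orientation: [0.729, 0.685, -0.004, -0.0]
contact_force: [0.1, -0.0, 1.3]
opening: 1.001
grip_force: 0.0
```

Emit:
servo_tool:
  commands: [0,0,0,0,0,0,1,0,0,0,0,0,0,1]

```text
time_s: 28.42
tool_pos: [0.4535, 0.3505, 0.0639]
orientation: [0.729, 0.685, 0.002, 0.0]
contact_force: [0.4, 0.6, -0.1]
opening: 0.998
grip_force: 0.0
```

Emit:
servo_tool:
  commands: [0,0,-0.05,0,0,0,1,0,0,-0.09,0,0,0,1,0,0,-0.09,0,0,0,-1,0,0,-0.09,0,0,0,-1,0,0,-0.09,0,0,0,-1,0,0,-0.09,0,0,0,-1,0,0,-0.09,0,0,0,-1,0,0,-0.09,0,0,0,-1]

```text
time_s: 29.42
tool_pos: [0.4524, 0.35, 0.0258]
orientation: [0.728, 0.685, 0.0, 0.0]
contact_force: [0.4, 0.0, 3.5]
opening: 0.663
grip_force: 25.0
```

Emit:
servo_tool:
  commands: [0,0,0.1,0,0,0,-1,0,0,0.3,0,0,0,-1,0,0,0.45,0,0,0,-1,0,0,0.45,0,0,0,-1,0,0,0.45,0,0,0,-1,0,0,0.45,0,0,0,-1]

```text
time_s: 30.18
tool_pos: [0.4514, 0.3487, 0.2031]
orientation: [0.728, 0.685, -0.002, -0.0]
contact_force: [-0.3, 0.5, -2.8]
opening: 0.661
grip_force: 25.0
```

Emit:
servo_tool:
  commands: [0.139,-1,0,0,0,0,-1,0.139,-1,0,0,0,0,-1,0.139,-1,0,0,0,0,-1,0.139,-1,0,0,0,0,-1,0.139,-1,0,0,0,0,-1,0.139,-1,0,0,0,0,-1,0.139,-1,0,0,0,0,-1,0.139,-1,0,0,0,0,-1]

```text
time_s: 31.18
tool_pos: [0.5066, -0.0533, 0.2032]
orientation: [0.73, 0.683, -0.001, -0.002]
contact_force: [0.1, 0.7, -2.2]
opening: 0.657
grip_force: 25.0
```

Emit:
servo_tool:
  commands: [0,-0.091,0,0,0,0,-1,0,-0.091,0,0,0,0,-1,0,-0.091,-0.1,0,0,0,-1,0,-0.091,-0.2,0,0,0,-1,0,-0.091,-0.2,0,0,0,-1,0,-0.091,-0.2,0,0,0,-1]

```text
time_s: 31.92
tool_pos: [0.5082, -0.0855, 0.1263]
orientation: [0.728, 0.686, 0.0, -0.0]
contact_force: [0.7, 0.1, -2.1]
opening: 0.659
grip_force: 25.0
```

```bash
python3 - <<'E'
from h import *
a=snap('top','t10.png');b=snap('scene','s10.png')
o=np.hstack([cv2.resize(a[185:285,280:430],(400,267)),cv2.resize(b[110:210,140:290],(400,267))])
cv2.imwrite('pics/c10.png',o[:,:,::-1])
print(arm.observe()['tool_pos'])
E
```

```text
[ 0.50872644 -0.08620693  0.12696426]
```

View pics/c10.png

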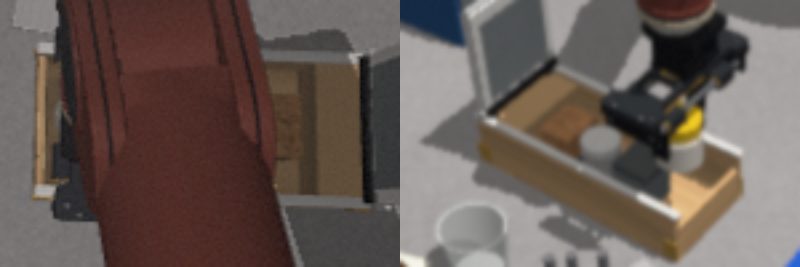

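Emit:
servo_tool:
  commands: [0,0,-0.08,0,0,0,-1,0,0,-0.15,0,0,0,-1,0,0,-0.2,0,0,0,-1,0,0,-0.23,0,0,0,-1,0,0,-0.242,0,0,0,-1,0,0,-0.242,0,0,0,-1]

```text
time_s: 32.78
tool_pos: [0.5082, -0.0866, 0.0291]
orientation: [0.728, 0.685, 0.0, 0.0]
contact_force: [0.4, 0.4, -2.3]
opening: 0.662
grip_force: 25.0
```

Emit:
servo_tool:
  commands: [0,0,-0.004,0,0,0,-1,0,0,-0.004,0,0,0,0.75,0,0,-0.004,0,0,0,0.75,0,0,-0.004,0,0,0,0.75,0,0,0.15,0,0,0,0.75,0,0,0.3,0,0,0,0.75,0,0,0.5,0,0,0,0.75,0,0,0.5,0,0,0,0.75]

```text
time_s: 33.78
tool_pos: [0.5094, -0.0865, 0.2326]
orientation: [0.728, 0.685, 0.001, 0.003]
contact_force: [-1.2, -0.2, -0.5]
opening: 0.874
grip_force: 0.0
```

Emit:
servo_tool:
  commands: [0,0,0.22,0,0,0,-1,0,0,0.22,0,0,0,-1,-0.048,-0.796,0.22,0,0,0,-1,-0.048,-0.796,0.22,0,0,0,-1,-0.048,-0.796,0.22,0,0,0,-1,-0.048,-0.796,0.22,0,0,0,-1,-0.048,-0.796,0.22,0,0,0,-1,-0.048,-0.796,0.22,0,0,0,-1]

```text
time_s: 34.78
tool_pos: [0.4857, -0.4107, 0.3137]
orientation: [0.731, 0.683, -0.001, -0.002]
contact_force: [-0.8, 0.9, 0.5]
opening: 0.058
grip_force: 0.0
```

Emit:
servo_tool:
  commands: [0,0,0,0,0,0,-1,0,0,0,0,0,0,-1]

```text
time_s: 35.02
tool_pos: [0.4892, -0.4032, 0.3165]
orientation: [0.727, 0.686, 0.0, -0.0]
contact_force: [-0.4, 0.5, -0.5]
opening: 0.002
grip_force: 0.0
```

```bash
python3 - <<'E'
from h import *
o=arm.observe();print(o['tool_pos'],o['contact_force'],o['time_s'])
a=snap('top','t11.png');b=snap('scene','s11.png')
o=np.hstack([cv2.resize(a[185:285,280:430],(400,267)),cv2.resize(b[90:210,120:300],(400,267))])
cv2.imwrite('pics/c11.png',o[:,:,::-1])
E
```

```text
[ 0.48916283 -0.40320485  0.31653207] [-0.43844954  0.54084705 -0.46339234] 35.025
```

View pics/c11.png

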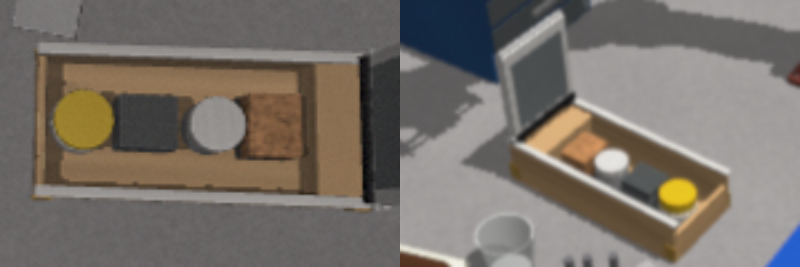

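Emit:
servo_tool:
  commands: [0,0,-0.12,0,0,0,-1,0,0,-0.24,0,0,0,-1,0,0,-0.24,0,0,0,-1,0,0.03,-0.24,0,0,0,-1,0.002,0.06,-0.24,0,0,0,-1,0.003,0.08,-0.24,0,0,0,-1,0.004,0.1,-0.24,0,0,0,-1]

```text
time_s: 36.0
tool_pos: [0.4904, -0.3646, 0.2214]
orientation: [0.728, 0.685, -0.0, 0.001]
contact_force: [0.5, -0.9, 0.3]
opening: 0.004
grip_force: 0.6
```

Emit:
servo_tool:
  commands: [0.001,0.025,0,0,0,0,-1,0.003,0.05,0,0,0,0,-1,0.005,0.075,0,0,0,0,-1,0.006,0.1,0,0,0,0,-1,0.006,0.1,0,0,0,0,-1]

```text
time_s: 36.62
tool_pos: [0.4928, -0.3237, 0.2207]
orientation: [0.728, 0.686, 0.0, -0.0]
contact_force: [-0.2, 0.1, 1.7]
opening: 0.008
grip_force: 0.0
```

Emit:
servo_tool:
  commands: [0.002,0.028,-0.008,0,0,0,-1,0.004,0.061,-0.021,0,0,0,-1,0.006,0.092,-0.037,0,0,0,-1,0.008,0.122,-0.055,0,0,0,-1,0.009,0.15,-0.077,0,0,0,-1,0.01,0.175,-0.101,0,0,0,-1,0.012,0.197,-0.128,0,0,0,-1,0.012,0.197,-0.128,0,0,0,-1]

```text
time_s: 37.62
tool_pos: [0.4969, -0.2451, 0.1683]
orientation: [0.728, 0.686, -0.0, -0.001]
contact_force: [-0.5, 0.3, 0.9]
opening: 0.005
grip_force: 0.0
```

Emit:
servo_tool:
  commands: [0.001,0.021,-0.026,0,0,0,-1,0.002,0.038,-0.056,0,0,0,-1,0.003,0.052,-0.088,0,0,0,-1,0.003,0.058,-0.105,0,0,0,-1,0.003,0.058,-0.105,0,0,0,-1]

```text
time_s: 38.25
tool_pos: [0.4981, -0.2226, 0.1267]
orientation: [0.728, 0.685, -0.0, -0.001]
contact_force: [0.2, -0.5, 0.1]
opening: 0.003
grip_force: 0.0
```

Emit:
servo_tool:
  commands: [0,0.004,-0.01,0,0,0,-1,0,0.006,-0.018,0,0,0,-1,0,0.006,-0.022,0,0,0,-1,0,0.006,-0.022,0,0,0,-1]

```text
time_s: 38.75
tool_pos: [0.4989, -0.2208, 0.12]
orientation: [0.728, 0.685, -0.0, 0.001]
contact_force: [-4.8, 1.0, 13.3]
opening: 0.007
grip_force: 6.4
```

```bash
python3 - <<'E'
from h import *
snap('top','t12.png');snap('scene','s12.png')
im=cv2.imread('pics/t12.png');g=cv2.cvtColor(im,cv2.COLOR_BGR2GRAY)
# black bar in the stretch left of the arm
c=arm.calibration('top')
m=(im.max(2)<45).astype(np.uint8);m[:190]=0;m[275:]=0;m[:,:285]=0;m[:,330:]=0
n,l,s,ce=cv2.connectedComponentsWithStats(m)
for i in range(1,n):
    if s[i,4]>20:print(s[i],ray(c,*ce[i],.1))
E
```

```text
[293 202   7  55 234] [ 0.50552103 -0.04707059  0.1       ]
```

Emit:
servo_tool:
  commands: [0,0.002,-0.003,0,0,0,-1,0,0.003,-0.004,0,0,0,-1,0,0,0.05,0,0,0,-1,0,-0.05,0.3,0,0,0,-1,0,-0.2,0.5,0,0,0,-1,0,-0.4,0.5,0,0,0,-1,0,-0.5,0.5,0,0,0,-1,0,-0.5,0.5,0,0,0,-1]

```text
time_s: 39.85
tool_pos: [0.4977, -0.4238, 0.3193]
orientation: [0.729, 0.684, -0.0, 0.001]
contact_force: [0.4, -0.3, -0.4]
opening: 0.006
grip_force: 0.0
```

```bash
python3 - <<'E'
from h import *
a=snap('top','t13.png');b=snap('scene','s13.png')
c=arm.calibration('top')
for f in('t0.png','t13.png'):
    im=cv2.imread('pics/'+f)
    m=(im.max(2)<45).astype(np.uint8);m[:190]=0;m[275:]=0;m[:,:285]=0;m[:,330:]=0
    n,l,s,ce=cv2.connectedComponentsWithStats(m)
    for i in range(1,n):
        if s[i,4]>20:print(f,s[i],ce[i])
t0=cv2.imread('pics/t0.png').astype(int);d=np.abs(t0-cv2.imread('pics/t13.png')).max(2);print('case diff px',(d[195:270,288:400]>40).sum())
o=np.hstack([cv2.resize(a[150:300,110:450],(450,199)),cv2.resize(b[80:260,120:400],(310,199))])
cv2.imwrite('pics/c13.png',o[:,:,::-1]);print(arm.observe()['contact_force'],arm.observe()['tool_pos'])
E
```

```text
t0.png [294 202   7  55 256] [297.0390625 229.703125 ]
t13.png [294 202   6  55 269] [296.14869888 228.72118959]
case diff px 208
[-0.59138208  1.78686426 -0.02848499] [ 0.496637   -0.42674841  0.31857225]
```

View pics/c13.png

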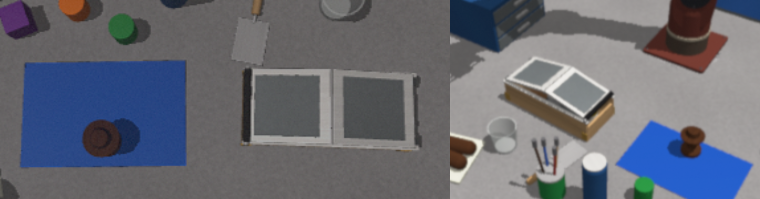

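```bash
python3 -c "
from plant import arm;print(arm.hand_in())"
```

```text
the job is handed in; nothing more can be done
None
```

The job is handed in: I folded the cover fully open, stood the weight, wax tin, pigment box and one jar (the second wasn't there) upright in the case, closed the cover back to its starting position, and left the carved head and the other things on the bench where they were.

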